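# Brush out a scope sleeve and show its bore to the inspection camera

### The arm

A 6-joint arm with a two-finger parallel gripper is mounted at the origin on a cart in front of the work surface, level with it; the furniture and walls round the work are solid. World frame = base frame: x ahead of the robot, y to its left, z up, the work surface at z = 0. Lengths are in m, angles in rad, forces in N, time in s.
With the tool pointing down it reaches from about 0.325 to 0.9 m from the base axis. Payload 6.1 kg.
Tool frame: the origin (TCP) lies on the centre line of the jaws, within the pads' length; the fingertips stand 14 mm ahead of it and the grasp point (between the pads) lies 5 mm behind it; z points along the fingers, y is the line along which they close (so a half turn about z gives the same grasp; the last joint's range is limited). The gripper opens to 87 mm and grips with 3 to 60 N. Pads are 19 mm wide; open, the fingers measure 117 mm over their backs; the gripper's body (75 mm by 190 mm) begins 51 mm behind the grasp point.
Start: joints at [1.113, 0.22, 1.526, -0, 1.395, -0.126], TCP at [0.204, 0.591, 0.237] pointing down, gripper open.
Joint ranges: [-2.98, 2.98], [-0.91, 2.08], [0.09, 2.57], [-1.24, 4.39], [0.2, 2.65], [-2.68, 2.68]. Speed limits (rad/s): [2.57, 2.57, 3.01, 3.14, 3.14, 3.14].

### API

Orientations are given as a unit quaternion [x, y, z, w].
In Python, from cell import sensors, imaging, ticket gives the robot as it stands.
- The arm moves only by the tool apply_moves, never from a script. Its argument "plan" is a list that holds one entry, the list of rows, each a list of 5 numbers: the finger opening in m, from 0 to 0.087, then the shift along the tool's x, y, z in m, then the turn about the tool's z in degrees. In form: [[[gripper, tx, ty, tz, twist], ...]]. A call has 1 to 8 rows; each row is the pose to reach, as a shift and turn from the pose commanded when the call began, along the tool's axes at that moment; what a row does not reach only later rows make up. A row lasts 1/12 s, in which the tool goes at most 41.7 mm and 7.16 degrees, less where a joint would pass 70% of its speed; a pose out of reach is approached as far as the arm can. A call with a gripper value outside its range is refused whole. The fingers move at their own pace and stop on an object; "force" is the grip in N (left out, the last holds). Time passes only in rows, so rows that repeat a pose let the fingers close. It gives the time, the measured TCP pose, the force, the opening and the grip force at its end, in the units of the state.
- sensors.get_obs(): the state, without advancing time (a new reading comes with each control period).
- imaging.camera(name): name is "side" or "top" or "wrist"; returns a dict with "pixels" (480x640x3 uint8, red, green, blue), "range_z" (480x640 float32, m along the optical axis (not along the pixel's ray), 0 where there is no reading), "fovy" (degrees; the focal length in pixels is half the picture's height over the tangent of half this angle, whatever the lens; pixels are square), "cx", "cy" (the principal point, pixels), "distortion" ([k1, k2, p1, p2, k3] as OpenCV has them; the pictures are not rectified), "xyz" and "attitude" of the camera in the world; the wrist camera has in their place "hand_eye" (4x4, takes a point from camera to tool coordinates, whose origin is the TCP and whose axes are the flange's). Camera axes: x right, y down, z forward; pixel columns grow to the right and rows downward; lengths in m; the calibration is good to about 2 mm. A picture is of the moment at which its call begins: read the wrist's pose just before it.
- ticket.hand_in(): hands the job in; it is judged then, once.
Trained networks look in a picture, given as the dict that the camera call returned (one of the last four; its "shot" number tells which), for a name from the list of things; names that differ only in an ending like _2 or _b are one class to them, and where a whole thing is asked for, a point or a joint stands for the part that bears it (a point fixed in the world has none). Each returns a list of dicts, best first, with "confidence" (0 to 1); they miss things now and then, are a little off and sometimes report something else, mostly with a low value. They report only what shows in the picture. A call takes as long as a camera call. They do not tell look-alikes from the thing itself.
- imaging.look_for(picture, thing): "rect" ([left, top, right, bottom] in pixels, round what is visible of it).
- imaging.landmark_of(picture, thing): "centre" ([column, row] in pixels: a listed point, or the origin of a listed thing).
The state is a dict: "t": time; "joints": joint angles; "qd": joint speeds; "joint_efforts": joint torques, N m; "tool_pos": TCP position; "eef_rot": TCP orientation; "ft_force": force on the tool from outside, world axes, zero at the start; "moment": the same for the moment, N m; "finger_gap": finger opening in m; "gripper_force": force on a finger pad.
Only numpy, scipy, OpenCV 4.12 (cv2) and the standard library are available. Lean on these libraries where they do the work, as an engineer would, in place of code of your own. Each camera call takes 0.05 s, during which the arm holds its last target. There are 200 camera calls.

### The job

Take the tube brush from its pot and scrub out the tall sleeve where it stands in the rack: down the bore until the guard plate is just above the mouth, up until most of the bristle head shows, and down once more; then stand the brush back in its pot and let go. Next grip the tall sleeve by its collar, lift it out and hold its lower open end centred about 60 mm in front of the inspection camera's lens, so that the lens looks straight up the bore, touching neither the camera nor the short sleeve. Finish holding it still in the air: do not put it down or let go.

Things in the scene. Friction and masses are not known exactly. Their poses are not given: they have to be found in the camera images.
- tall_sleeve: the longer of two loose stainless tubes standing in the rack, open at both ends, 120 mm, about 160 g, in either hole, free to turn. Origin: centre of the lower end; +z along the axis to the mouth. Tube 30 mm outside, 26 mm bore, z 0 to 77 mm; then it widens to a round collar, 42 mm outside, 38 mm inside, z 84 to 120 mm, to be gripped from above.
- tall_sleeve_foot (a point): the centre of the tall sleeve's lower, narrow open end (same as its origin)
- tall_sleeve_mouth (a point): the centre of the tall sleeve's upper mouth, at the top of the collar, 120 mm above its lower end
- short_sleeve: bystander of the same shape but 90 mm long (collar z 54 to 90 mm), in the other hole of the rack. Leave it where it stands. Origin: centre of the lower end, +z up.
- rack: fixed stainless draining rack, 74 x 153 x 50 mm, long side along its y. The sleeves stand on its 6 mm base sheet, through two 34 mm holes in the top plate (top at 50 mm), 40 mm either side of the middle along y. Origin: centre of the underside. Fixed furniture: ultrasonic bath to the left (y > 0.25 m, x > 0.43 m, 0.32 m high); soak tank behind (front at x 0.57 m right to 0.63 m left, 0.38 m high).
- brush: loose tube brush, 200 mm, about 90 g, head down in the pot. Origin: tip of the head; +z up the handle. White bristle head 25 mm across, z 0 to 79 mm (yields; stiff core 14 mm); black cone z 94 to 110, 22 to 33 mm across; black guard plate 47 mm across, underside z 110; grey handle 18 to 19 mm across, z 124 to 200. The guard meets the tall sleeve's mouth at tip 10 mm above its foot.
- brush_tip (a point): the tip of the brush's bristle head (same as the brush's origin)
- brush_pot: fixed white round pot, 122 mm high, 62 mm across at the foot, 49 mm at the rim, mouth 40 mm across. Origin: centre of the underside. The brush stands in it with the guard plate on the rim; its tip is then 12 mm above the pot's underside.
- camera_stand: fixed inspection camera: round grey foot 84 mm across, 13 mm thick, with a fork 82 mm wide that carries a round head on a tilt axis 95 mm above the table. Origin under the fork; its front (-x of the body) is toward the robot's side.
- lens (a point): centre of the front glass of the camera's round head (58 mm across, ring of small white lamps), 46 mm in front of the tilt axis. Its z axis points out of the lens along the line of sight: up and toward the robot's side, 27 to 40 degrees from the vertical, differing from start to start. The head is stiff and is not to be touched.
Mind the look-alikes: they are no part of the job. What is shaped like the brush but blue is not meant.

How it is judged:
On the way, in this order (a step that is already met when the one before it is completed fails the run):
1. the brush is pushed down the bore of the tall sleeve in the rack, tip within 30 mm of the lower end (z of brush_tip in the frame of tall_sleeve between -0.005 and 0.03 m and horizontal distance between brush_tip and tall_sleeve below 0.014 m and height (world z) of tall_sleeve below 0.015 m and angle between tall_sleeve's own z axis and vertical below 0.15 rad), for 0.1 s.
2. it is drawn up, over the sleeve, until the tip is at least 75 mm above the lower end (z of brush_tip in the frame of tall_sleeve above 0.075 m and horizontal distance between brush_tip and tall_sleeve below 0.025 m and height (world z) of tall_sleeve below 0.015 m and angle between tall_sleeve's own z axis and vertical below 0.15 rad), for 0.05 s.
3. it is pushed down a second time, tip within 30 mm of the lower end (all of step 1), for 0.1 s.
4. the brush stands in its pot again, guard plate on the rim, and is let go, while the tall sleeve is still in the rack (horizontal distance between brush and brush_pot below 0.01 m and angle between brush's own z axis and vertical below 0.12 rad and height (world z) of brush below 0.02 m and contact force between brush and the fingers below 0.2 N and height (world z) of tall_sleeve below 0.015 m and angle between tall_sleeve's own z axis and vertical below 0.15 rad), for 0.2 s.
At the end, for the whole second after the job is handed in: Fingers alone hold the tall sleeve still: lower end 40-80 mm out from the lens, within 15 mm of its line of sight each way, axis within 0.22 rad of it, collar away. Brush let go, upright in its pot (10 mm, 0.12 rad), guard on the rim; short sleeve still standing, moved under 12 mm (z of tall_sleeve_foot in the frame of lens between 0.04 and 0.08 m and x of tall_sleeve_foot in the frame of lens between -0.015 and 0.015 m and y of tall_sleeve_foot in the frame of lens between -0.015 and 0.015 m and z of tall_sleeve_mouth in the frame of lens above 0.15 m and angle between the z axis of tall_sleeve and the z axis of lens, either way round below 0.22 rad and height (world z) of tall_sleeve_foot above 0.1 m and contact force between tall_sleeve and the fingers above 1 N and contact force between tall_sleeve and rack below 0.1 N and contact force between tall_sleeve and camera_stand below 0.1 N and linear speed of tall_sleeve below 0.02 m/s and angular speed of tall_sleeve below 0.15 rad/s and horizontal distance between brush and brush_pot below 0.01 m and angle between each of brush, short_sleeve's own z axis and vertical below 0.12 rad and height (world z) of brush below 0.02 m and contact force between brush and the fingers below 0.2 N and distance of short_sleeve from where it was at the start of the episode below 0.012 m); the arm keeps its last pose, push and grip.
It fails at once if the inspection camera is touched (more than 2 N) (contact force between camera_stand and anything else above 2 N).
It fails at once if the short sleeve is knocked over or lifted (distance of short_sleeve from where it was at the start of the episode above 0.02 m or angle between short_sleeve's own z axis and vertical above 0.3 rad).
It also fails if it takes over 72 s, if anything falls off the work surface, if the arm or the gripper's body presses on something with over 40 N, if the wrist force passes 120 N, or if a joint passes its speed limit or range.

## Working session

There is one attempt and no reset: what is moved stays moved. The work goes in short steps, Python scripts to look and compute and a tool call to move; the robot and the scene stay as the last step left them, time stands still between calls to the robot, and variables do not carry over. Pictures are saved under pics/ and viewed, at most 10 in all, crops included, and the job is handed in when it is done.

Besides the shell and the picture viewer there is one more tool, called by a JSON object that holds its "method" and its "body", one argument or row to a line. apply_moves: Moves the arm, as the interface text tells. Its arguments: {"type":"object","properties":{"plan":{"type":"array"},"force":{"type":"number"}},"required":["plan"]}

```bash
ls; mkdir -p pics; cat > h.py <<'E'
import numpy as np, cv2
from scipy.spatial.transform import Rotation as R
from cell import sensors, imaging, ticket
def K(p):
    f=240/np.tan(np.radians(p['fovy'])/2); return np.array([[f,0,p['cx']],[0,f,p['cy']],[0,0,1.]])
def pose(p,o=None):
    if 'hand_eye' in p:
        T=np.eye(4);T[:3,:3]=R.from_quat(o['eef_rot']).as_matrix();T[:3,3]=o['tool_pos'];return T@np.array(p['hand_eye'])
    T=np.eye(4);a=np.array(p['attitude'],float)
    T[:3,:3]=a if a.shape==(3,3) else R.from_quat(a).as_matrix();T[:3,3]=p['xyz'];return T
def rays(p,uv):
    return cv2.undistortPoints(np.array(uv,float).reshape(-1,1,2),K(p),np.array(p['distortion'],float))[:,0]
def at(p,uv,z=None,o=None,d=None):
    "world point of pixel on plane z, or at depth d"
    T=pose(p,o);n=rays(p,[uv])[0];v=T[:3,:3]@np.r_[n,1];c=T[:3,3]
    return c+v*(d if d is not None else (z-c[2])/v[2])
def cloud(p,o=None):
    T=pose(p,o);v,u=np.mgrid[0:480,0:640];n=rays(p,np.c_[u.ravel(),v.ravel()]);d=p['range_z'].ravel().astype(float)
    P=np.c_[n,np.ones(len(n))]*d[:,None];P=P@T[:3,:3].T+T[:3,3];P[d==0]=np.nan;return P.reshape(480,640,3)
def proj(p,X,o=None):
    T=np.linalg.inv(pose(p,o));X=np.atleast_2d(X)@T[:3,:3].T+T[:3,3]
    return cv2.projectPoints(X,np.zeros(3),np.zeros(3),K(p),np.array(p['distortion'],float))[0][:,0]
def save(p,n): cv2.imwrite('pics/'+n,cv2.cvtColor(p['pixels'],cv2.COLOR_RGB2BGR))
E
python3 - <<'E'
from h import *
np.set_printoptions(precision=4,suppress=True)
o=sensors.get_obs();print(o)
ims=[]
for c in['top','side']:
    p=imaging.camera(c);print(c,p['fovy'],p['cx'],p['cy'],p['distortion'],p['xyz'],p['attitude'])
    C=cloud(p); save(p,c+'.png'); np.save(c+'_cloud.npy',C)
    for t in['tall_sleeve','short_sleeve','tall_sleeve_mouth','rack','brush','brush_pot','camera_stand','lens']:
        for k,f in(('rect',imaging.look_for),('centre',imaging.landmark_of)):
            try:
                for r in f(p,t)[:3]:
                    q=np.array(r[k]); print(t,k,q.round(0),round(r['confidence'],2))
            except Exception as e: print(t,k,e)
E
```

```text
pics
{'t': 0.0, 'joints': array([ 1.1129,  0.2212,  1.5276, -0.    ,  1.3947, -0.1261]), 'qd': array([-0.0009,  0.0011, -0.0002, -0.    , -0.0004, -0.0001]), 'joint_efforts': array([ -0.0003, -49.4617, -38.7379,   0.07  ,   0.0574,  -0.    ]), 'tool_pos': array([0.2033, 0.5904, 0.2354]), 'eef_rot': array([ 0.1651,  0.9863, -0.0009, -0.0003]), 'ft_force': array([0.4111, 0.0306, 0.2377]), 'moment': array([-0.0071,  0.0001, -0.003 ]), 'gripper_force': 0.0, 'finger_gap': 0.0868729554111347}
top 51.29157689919899 324.2781685331613 238.9027629627095 [-0.1016  0.      0.      0.      0.    ] [ 0.4316 -0.044   0.9672] [ 0.711  -0.7025  0.0277 -0.0166]
tall_sleeve rect [372. 228. 398. 251.] 0.66
tall_sleeve centre [377. 242.] 0.69
short_sleeve rect [326. 225. 353. 252.] 0.88
short_sleeve centre [338. 242.] 0.54
tall_sleeve_mouth rect [373. 224. 397. 252.] 0.93
tall_sleeve_mouth centre [386. 236.] 0.63
rack rect [314. 223. 398. 262.] 0.93
rack centre [354. 245.] 0.95
rack centre [440. 231.] 0.69
brush rect [161. 236. 203. 264.] 0.96
brush rect [242. 231. 268. 260.] 0.76
brush centre [197. 251.
[... 517 characters left out ...]
ve centre [272. 311.] 0.88
short_sleeve rect [281. 246. 312. 279.] 0.89
short_sleeve rect [214. 328. 243. 361.] 0.29
short_sleeve centre [298. 276.] 0.6
tall_sleeve_mouth rect [255. 274. 286. 314.] 0.93
tall_sleeve_mouth centre [268. 285.] 0.65
rack rect [252. 251. 319. 322.] 0.74
rack rect [203. 329. 245. 373.] 0.44
rack centre [289. 293.] 0.86
brush rect [356. 100. 375. 170.] 0.86
brush rect [326. 152. 351. 198.] 0.79
brush rect [254. 275. 282. 306.] 0.36
brush centre [363. 167.] 0.79
brush centre [270. 283.] 0.63
brush_pot rect [322. 190. 351. 233.] 0.58
brush_pot centre [338. 220.] 0.82
camera_stand rect [208. 333. 244. 370.] 0.83
lens centre [231. 335.] 0.91
lens centre [289. 292.] 0.19
```

```bash
python3 - <<'E'
import cv2,numpy as np
a=cv2.imread('pics/top.png')[190:290,140:500];b=cv2.imread('pics/side.png')[80:390,190:400]
a=cv2.resize(a,None,fx=2.2,fy=2.2,interpolation=3)
cv2.imwrite('pics/a.png',a); cv2.imwrite('pics/b.png',cv2.resize(b,None,fx=1.9,fy=1.9,interpolation=3))
c=np.zeros((600,800,3),np.uint8);b=cv2.resize(b,None,fx=1.2,fy=1.2);c[:220,:792]=a;c[222:222+372,:252]=b
s=cv2.resize(cv2.imread('pics/top.png'),(500,375));c[222:597,280:780]=s
cv2.imwrite('pics/ab.png',c)
E
```

```text
(no output)
```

View pics/ab.png

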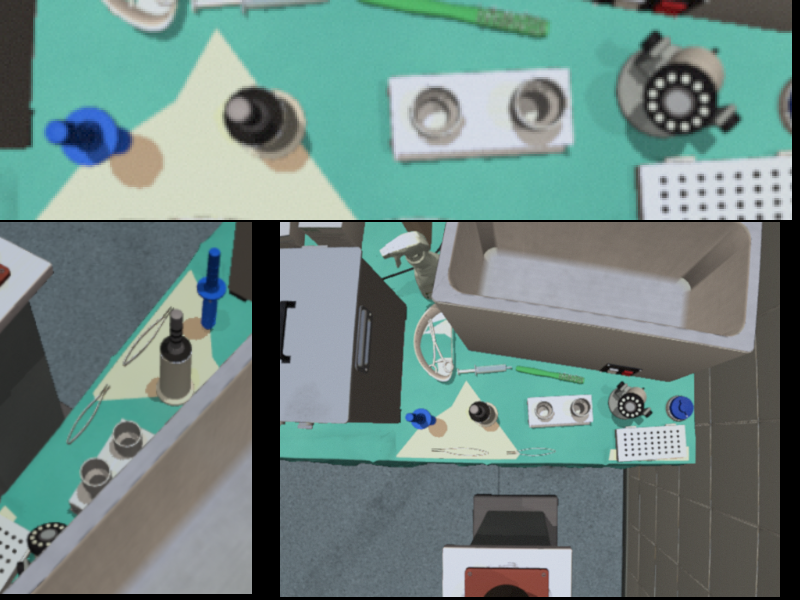

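The top view shows three candidates that matter.
- **Brush:** the blue brush at (182,250) is the look-alike. The grey and black one at (255,242), in its pot at (266,246), is the brush meant.
- **Sleeves:** there are two, at (338,240) and (385,237). I'll check their heights from depth.
- **Camera:** its head is at (447,233).

```bash
python3 - <<'E'
from h import *
np.set_printoptions(precision=4,suppress=True)
for c in['top','side']:
    C=np.load(c+'_cloud.npy'); P=C.reshape(-1,3);P=P[~np.isnan(P[:,0])]
    Q=P[(P[:,2]>0.02)&(P[:,0]>.3)&(P[:,0]<.56)&(abs(P[:,1]+.04)<.28)]
    print(c,len(Q))
    np.save(c+'_Q.npy',Q)
    # grid-cluster via connected components on 4 mm occupancy
    g=np.zeros((70,160),np.uint8);ij=((Q[:,:2]-[.3,-.35])/.004).astype(int);ij=np.clip(ij,0,[69,159]);g[ij[:,0],ij[:,1]]=1
    n,l=cv2.connectedComponents(g,connectivity=8);lab=l[ij[:,0],ij[:,1]]
    for k in range(1,n):
        S=Q[lab==k]
        if len(S)>40: 
            print(k,len(S),S.min(0),S.max(0)); 
    for lo,hi in((.04,.056),(.08,.096),(.11,.13),(.13,.15),(.15,.2),(.2,.23)):
        S=Q[(Q[:,2]>lo)&(Q[:,2]<hi)]
        g[:]=0;ij=np.clip(((S[:,:2]-[.3,-.35])/.004).astype(int),0,[69,159]);g[ij[:,0],ij[:,1]]=1
        n,l=cv2.connectedComponents(g,connectivity=8);lab=l[ij[:,0],ij[:,1]]
        for k in range(1,n):
            T=S[lab==k]
            if len(T)>15:print(lo,hi,len(T),'mid',(T.min(0)+T.max(0))/2,'ext',np.ptp(T,axis=0))
E
```

```text
top 6938
1 1301 [ 0.3663 -0.32    0.0203] [ 0.4518 -0.2602  0.0318]
2 729 [0.4374 0.1668 0.0205] [0.4839 0.2115 0.2034]
3 2656 [ 0.4522 -0.1986  0.0208] [ 0.5243 -0.0427  0.1289]
4 777 [0.4532 0.0353 0.02  ] [0.5001 0.0838 0.2161]
5 111 [ 0.4701 -0.3199  0.0718] [ 0.4926 -0.3036  0.1087]
6 1326 [ 0.4683 -0.317   0.0457] [ 0.5502 -0.2408  0.1518]
0.04 0.056 28 mid [0.4595 0.1813 0.048 ] ext [0.0206 0.0082 0.0156]
0.04 0.056 1924 mid [ 0.4883 -0.1215  0.0485] ext [0.0721 0.1541 0.015 ]
0.04 0.056 22 mid [0.4733 0.0438 0.0475] ext [0.0372 0.0166 0.0141]
0.04 0.056 19 mid [ 0.4934 -0.1655  0.0481] ext [0.0211 0.0178 0.0145]
0.04 0.056 66 mid [ 0.5284 -0.264   0.0502] ext [0.0168 0.0267 0.009 ]
0.08 0.096 23 mid [0.4738 0.0445 0.0888] ext [0.0371 0.0169 0.0135]
0.08 0.096 53 mid [ 0.4858 -0.0817  0.0885] ext [0.0405 0.0383 0.0151]
0.08 0.096 155 mid [ 0.4913 -0.1628  0.088 ] ext [0.0358 0.0354 0.0156]
0.08 0.096 36 mid [ 0.5324 -0.2915  0.0895] ext [0.0144 0.0426 0.0129]
0.11 0.13 434 mid [0.4606 0.1892 0.1207] ext [0.0465 0.0447 0.0186]
0.11 0.13 408 mid [0.4772 0.0601 0.12  ] ext [0.045
[... 1791 characters left out ...]
46  0.046  0.0187]
0.11 0.13 428 mid [0.4785 0.0567 0.12  ] ext [0.0474 0.0497 0.0197]
0.11 0.13 232 mid [ 0.4861 -0.2655  0.1213] ext [0.0361 0.0437 0.0173]
0.11 0.13 261 mid [ 0.4921 -0.1646  0.1194] ext [0.0416 0.0417 0.0186]
0.13 0.15 72 mid [0.4627 0.1839 0.1402] ext [0.0184 0.0149 0.0195]
0.13 0.15 282 mid [ 0.4901 -0.2781  0.1398] ext [0.0311 0.0407 0.0197]
0.13 0.15 93 mid [0.4799 0.0532 0.1397] ext [0.0209 0.0206 0.0193]
0.15 0.2 216 mid [0.4626 0.1869 0.1752] ext [0.0185 0.0208 0.0496]
0.15 0.2 178 mid [0.4788 0.0534 0.1748] ext [0.018  0.0129 0.0493]
0.2 0.23 25 mid [0.4628 0.1849 0.2016] ext [0.0142 0.0145 0.003 ]
0.2 0.23 109 mid [0.4791 0.056  0.2076] ext [0.0163 0.0178 0.0147]
```

Tall sleeve (mouth at about 0.126 m) stands at (0.4915, -0.163) and the short one at (0.487, -0.083). The brush is at (0.478, 0.058). I'm moving over to the brush.

{"method": "apply_moves", "body": {
  "plan": [
    [[0.087,-0.192,-0.251,-0.04,-19],[0.087,-0.192,-0.251,-0.04,-19],[0.087,-0.192,-0.251,-0.04,-19],[0.087,-0.192,-0.251,-0.04,-19],[0.087,-0.192,-0.251,-0.04,-19],[0.087,-0.192,-0.251,-0.04,-19],[0.087,-0.192,-0.251,-0.04,-19],[0.087,-0.192,-0.251,-0.04,-19]]
  ]
}}

```text
t: 2.37
tool_pos: [0.3039, 0.2884, 0.2772]
eef_rot: [0.0, 1.0, -0.0, 0.001]
ft_force: [0.3, 0.0, 0.6]
finger_gap: 0.0871
gripper_force: 0.0
```

{"method": "apply_moves", "body": {
  "plan": [
    [[0.06,-0.1,-0.232,0,0],[0.06,-0.1,-0.232,0,0],[0.06,-0.1,-0.232,0,0],[0.06,-0.1,-0.232,0,0],[0.06,-0.1,-0.232,0,0],[0.06,-0.1,-0.232,0,0],[0.06,-0.1,-0.232,0,0],[0.06,-0.1,-0.232,0,0]]
  ]
}}

```text
t: 3.03
tool_pos: [0.4039, 0.0569, 0.2766]
eef_rot: [0.003, 1.0, -0.0, 0.0]
ft_force: [-0.0, 1.0, -0.8]
finger_gap: 0.0604
gripper_force: 0.0
```

```bash
python3 - <<'E'
from h import *
np.set_printoptions(precision=4,suppress=True)
o=sensors.get_obs();p=imaging.camera('wrist');print(o['t'],o['joints'],o['tool_pos'],R.from_quat(o['eef_rot']).as_matrix(),np.array(p['hand_eye']))
save(p,'w1.png');C=cloud(p,o);P=C.reshape(-1,3)
for z0,z1 in((.2,.22),(.12,.14)):
    S=P[(P[:,2]>z0)&(P[:,2]<z1)&(abs(P[:,0]-.478)<.05)&(abs(P[:,1]-.058)<.05)]
    if len(S): print(z0,len(S),(S.min(0)+S.max(0))/2,np.ptp(S,axis=0))
E
```

```text
3.0333 [-0.054  -0.3529  1.9964 -0.0001  1.498  -1.6189] [0.4039 0.0569 0.2766] [[-1.      0.0059  0.    ]
 [ 0.0059  1.     -0.0001]
 [-0.     -0.0001 -1.    ]] [[ 0.     -0.9691 -0.2465  0.0678]
 [ 1.      0.0001 -0.0004  0.0005]
 [ 0.0004 -0.2465  0.9691 -0.1477]
 [ 0.      0.      0.      1.    ]]
0.2 367 [0.4739 0.059  0.2066] [0.0118 0.0177 0.0132]
0.12 460 [0.46   0.0587 0.1242] [0.0125 0.041  0.0081]
```

View pics/w1.png

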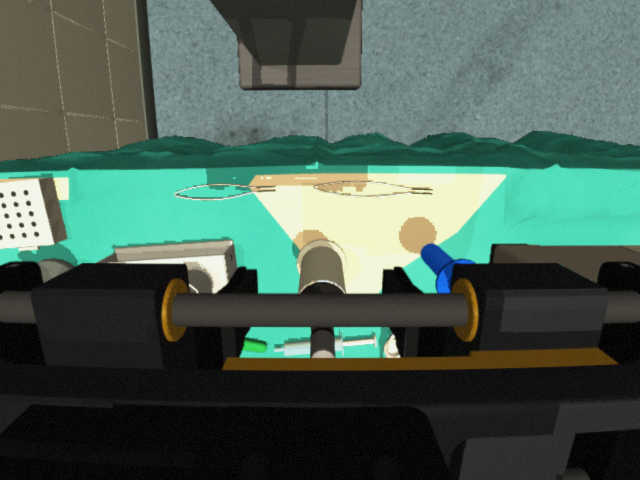

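The wrist picture shows the grey handle at (322,340), between the open fingers, and the blue look-alike off to the right at (450,270). I'll go over the handle, then down and grip.

{"method": "apply_moves", "body": {
  "plan": [
    [[0.06,-0.037,0.002,0,0],[0.06,-0.074,0.002,0,0],[0.06,-0.074,0.002,0.01,0],[0.06,-0.074,0.002,0.04,0],[0.06,-0.074,0.002,0.075,0],[0.06,-0.074,0.002,0.108,0],[0.06,-0.074,0.002,0.108,0],[0.06,-0.074,0.002,0.108,0]]
  ]
}}

```text
t: 3.75
tool_pos: [0.4751, 0.0627, 0.1672]
eef_rot: [-0.001, 1.0, 0.0, -0.002]
ft_force: [1.6, 1.1, 1.4]
finger_gap: 0.0598
gripper_force: 0.0
```

{"method": "apply_moves", "body": {
  "plan": [
    [[0.01,0,0,0,0],[0.01,0,0,0,0],[0.01,0,0,0,0],[0.01,0,0,0,0],[0.01,0,0,0,0],[0.01,0,0,0,0]]
  ],
  "force": 45
}}

```text
t: 4.25
tool_pos: [0.4777, 0.0609, 0.1693]
eef_rot: [0.0, 1.0, -0.0, 0.001]
ft_force: [-0.5, -0.1, -0.3]
finger_gap: 0.0276
gripper_force: 0.0
```

{"method": "apply_moves", "body": {
  "plan": [
    [[0.01,0,0,0,0],[0.01,0,0,0,0],[0.01,0,0,0,0],[0.01,0,0,0,0],[0.01,0,0,0,0],[0.01,0,0,0,0]]
  ]
}}

```text
t: 4.75
tool_pos: [0.4774, 0.0609, 0.1687]
eef_rot: [0.0, 1.0, -0.0, 0.0]
ft_force: [-0.9, -1.6, 1.7]
finger_gap: 0.0169
gripper_force: 45.0
```

```bash
python3 - <<'E'
from h import *
np.set_printoptions(precision=4,suppress=True)
o=sensors.get_obs();print(o['t'],o['tool_pos'],o['finger_gap'],o['gripper_force'])
E
```

```text
4.75 [0.4774 0.0609 0.1687] 0.01689853392403411 45.000082212500274
```

{"method": "apply_moves", "body": {
  "plan": [
    [[0.01,0,0,-0.02,0],[0.01,0,0,-0.06,0],[0.01,0,0,-0.1,0],[0.01,0,0,-0.14,0],[0.01,0,0,-0.15,0],[0.01,0,0,-0.15,0]]
  ]
}}

```text
t: 5.25
tool_pos: [0.4792, 0.0611, 0.3226]
eef_rot: [0.0, 1.0, -0.0, 0.004]
ft_force: [0.5, -0.2, -0.7]
finger_gap: 0.0174
gripper_force: 45.0
```

{"method": "apply_moves", "body": {
  "plan": [
    [[0.01,0,-0.02,0,0],[0.01,0,-0.06,0,0],[0.01,0,-0.1,0,0],[0.01,-0.01,-0.14,0,0],[0.01,-0.013,-0.18,0,0],[0.01,-0.013,-0.21,0,0],[0.01,-0.013,-0.224,0,0],[0.01,-0.013,-0.224,0,0]]
  ]
}}

```text
t: 5.92
tool_pos: [0.4891, -0.1652, 0.3155]
eef_rot: [0.002, 1.0, 0.001, -0.002]
ft_force: [-1.0, 0.8, -0.6]
finger_gap: 0.0169
gripper_force: 45.0
```

{"method": "apply_moves", "body": {
  "plan": [
    [[0.01,0,0,0,0],[0.01,0,0,0,0],[0.01,0,0,0,0]]
  ]
}}

```text
t: 6.17
tool_pos: [0.4902, -0.1614, 0.318]
eef_rot: [-0.001, 1.0, 0.0, -0.0]
ft_force: [0.1, -0.9, -1.6]
finger_gap: 0.0173
gripper_force: 45.0
```

```bash
python3 - <<'E'
from h import *
np.set_printoptions(precision=4,suppress=True)
o=sensors.get_obs();print(o['t'],o['tool_pos'],o['finger_gap'],o['gripper_force'])
for c in('side','top'):
    p=imaging.camera(c);save(p,c+'2.png');P=cloud(p).reshape(-1,3)
    x,y,_=o['tool_pos']
    for z0,z1 in((.165,.18),(.18,.2),(.2,.22),(.22,.24),(.26,.272),(.11,.13)):
        S=P[(P[:,2]>z0)&(P[:,2]<z1)&(abs(P[:,0]-x)<.03)&(abs(P[:,1]-y)<.03)]
        if len(S)>5: print(c,z0,len(S),(S.min(0)+S.max(0))/2,np.ptp(S,axis=0))
    uv=proj(p,[[x,y,.2]])[0];print(uv)
s=cv2.imread('pics/side2.png');cv2.imwrite('pics/s2.png',cv2.resize(s[140:360,170:400],None,fx=2.6,fy=2.6))
E
```

```text
6.1667 [ 0.4902 -0.1614  0.318 ] 0.01728379632833867 44.99998685438186
side 0.165 10 [ 0.4957 -0.1636  0.1776] [0.0131 0.022  0.0042]
side 0.18 90 [ 0.4928 -0.1647  0.1899] [0.0214 0.0211 0.0199]
side 0.2 92 [ 0.4947 -0.1643  0.21  ] [0.0186 0.0213 0.0197]
side 0.22 122 [ 0.4933 -0.1648  0.2294] [0.0202 0.0204 0.0186]
side 0.11 218 [ 0.4925 -0.1647  0.1195] [0.0415 0.0412 0.0189]
[263.9462 267.2795]
[392.6519 233.0651]
```

View pics/s2.png

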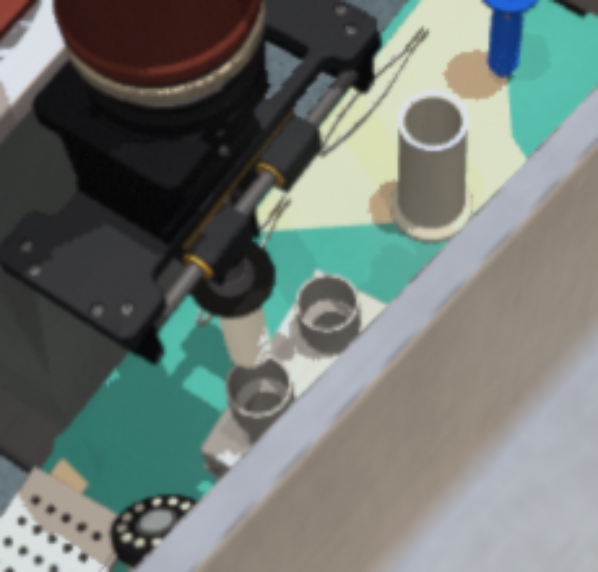

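The picture shows the brush head hanging over the mouth of the tall sleeve at (260,385). The head measures about 2 mm off in y, so I correct that and go down with the force in view.

{"method": "apply_moves", "body": {
  "plan": [
    [[0.01,-0.001,-0.002,0.02,0],[0.01,-0.001,-0.002,0.035,0],[0.01,-0.001,-0.002,0.05,0],[0.01,-0.001,-0.002,0.06,0],[0.01,-0.001,-0.002,0.07,0],[0.01,-0.001,-0.002,0.07,0]]
  ]
}}

```text
t: 6.77
tool_pos: [0.4904, -0.164, 0.2464]
eef_rot: [-0.0, 1.0, 0.001, -0.001]
ft_force: [0.4, -0.9, -0.5]
finger_gap: 0.0168
gripper_force: 45.0
```

```bash
python3 - <<'E'
from h import *
o=sensors.get_obs();print(o['tool_pos'],o['ft_force'],o['moment'],o['gripper_force'])
E
```

```text
[ 0.49041603 -0.16401917  0.24643799] [ 0.35619286 -0.89520286 -0.4746278 ] [0.00534187 0.01487447 0.02828497] 44.9999615829438
```

{"method": "apply_moves", "body": {
  "plan": [
    [[0.01,0,0,0.01,0],[0.01,0,0,0.02,0],[0.01,0,0,0.03,0],[0.01,0,0,0.03,0]]
  ]
}}

```text
t: 7.1
tool_pos: [0.4901, -0.1644, 0.2159]
eef_rot: [0.0, 1.0, 0.001, -0.002]
ft_force: [-0.8, 0.4, -1.8]
finger_gap: 0.0171
gripper_force: 45.0
```

{"method": "apply_moves", "body": {
  "plan": [
    [[0.01,0,0,0.01,0],[0.01,0,0,0.02,0],[0.01,0,0,0.03,0],[0.01,0,0,0.038,0],[0.01,0,0,0.038,0],[0.01,0,0,0.038,0],[0.01,0,0,0.038,0]]
  ]
}}

```text
t: 7.68
tool_pos: [0.4915, -0.1651, 0.1808]
eef_rot: [0.0, 1.0, -0.0, 0.0]
ft_force: [-0.3, -0.4, -0.5]
finger_gap: 0.0172
gripper_force: 45.0
```

{"method": "apply_moves", "body": {
  "plan": [
    [[0.01,0,0,-0.015,0],[0.01,0,0,-0.03,0],[0.01,0,0,-0.045,0],[0.01,0,0,-0.06,0],[0.01,0,0,-0.075,0],[0.01,0,0,-0.075,0],[0.01,0,0,-0.075,0],[0.01,0,0,-0.075,0]]
  ]
}}

```text
t: 8.35
tool_pos: [0.4911, -0.1649, 0.255]
eef_rot: [0.0, 1.0, 0.0, -0.0]
ft_force: [0.1, 0.7, -1.7]
finger_gap: 0.0171
gripper_force: 45.0
```

```bash
python3 - <<'E'
from h import *
np.set_printoptions(precision=4,suppress=True)
o=sensors.get_obs();print(o['tool_pos'],o['ft_force'])
p=imaging.camera('side');save(p,'side3.png');P=cloud(p).reshape(-1,3)
for z0,z1 in((.118,.132),(.1,.118),(.132,.15),(.15,.165)):
    S=P[(P[:,2]>z0)&(P[:,2]<z1)&(abs(P[:,0]-.492)<.03)&(abs(P[:,1]+.164)<.03)]
    if len(S)>5: print(z0,len(S),(S.min(0)+S.max(0))/2,np.ptp(S,axis=0),S.max(0))
s=cv2.imread('pics/side3.png');cv2.imwrite('pics/s3.png',cv2.resize(s[180:360,190:350],None,fx=3,fy=3))
E
```

```text
[ 0.4911 -0.1649  0.255 ] [ 0.1418  0.7252 -1.7277]
0.118 171 [ 0.493  -0.1646  0.125 ] [0.0409 0.0414 0.0138] [ 0.5135 -0.1439  0.1319]
0.1 111 [ 0.493  -0.165   0.1091] [0.0406 0.0409 0.0177] [ 0.5133 -0.1445  0.118 ]
0.132 69 [ 0.4957 -0.1679  0.141 ] [0.0174 0.0223 0.018 ] [ 0.5043 -0.1568  0.15  ]
0.15 59 [ 0.4946 -0.1689  0.1574] [0.0198 0.0199 0.0148] [ 0.5045 -0.159   0.1648]
```

View pics/s3.png

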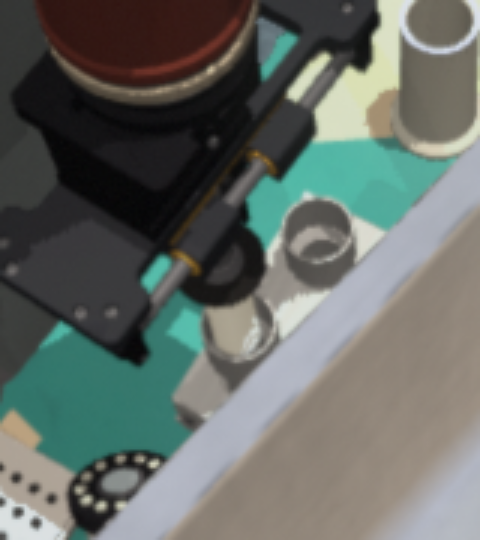

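The picture shows the head drawn up with most of the bristle out at (232,320), and the sleeve still seated in the rack. Next comes the second stroke, then the brush goes back.

{"method": "apply_moves", "body": {
  "plan": [
    [[0.01,0,0.001,0.01,0],[0.01,0,0.001,0.025,0],[0.01,0,0.001,0.04,0],[0.01,0,0.001,0.055,0],[0.01,0,0.001,0.07,0],[0.01,0,0.001,0.076,0],[0.01,0,0.001,0.076,0],[0.01,0,0.001,0.076,0]]
  ]
}}

```text
t: 9.07
tool_pos: [0.4908, -0.1637, 0.1788]
eef_rot: [0.0, 1.0, 0.0, -0.001]
ft_force: [0.3, 0.1, -0.8]
finger_gap: 0.0169
gripper_force: 45.0
```

{"method": "apply_moves", "body": {
  "plan": [
    [[0.01,0,0,0,0],[0.01,0,0,0,0],[0.01,0,0,-0.02,0],[0.01,0,0,-0.045,0],[0.01,0,0,-0.075,0],[0.01,0,0,-0.11,0],[0.01,0,0,-0.139,0],[0.01,0,0,-0.139,0]]
  ]
}}

```text
t: 9.73
tool_pos: [0.4941, -0.1654, 0.3273]
eef_rot: [0.0, 1.0, -0.003, 0.006]
ft_force: [0.3, -0.1, -0.6]
finger_gap: 0.0171
gripper_force: 45.0
```

{"method": "apply_moves", "body": {
  "plan": [
    [[0.01,0,0,-0.01,0],[0.01,0.004,0.035,-0.01,0],[0.01,0.01,0.075,-0.01,0],[0.01,0.014,0.115,-0.01,0],[0.01,0.014,0.155,-0.01,0],[0.01,0.014,0.19,-0.01,0],[0.01,0.014,0.225,-0.01,0],[0.01,0.014,0.225,-0.01,0]]
  ]
}}

```text
t: 10.4
tool_pos: [0.4763, 0.0665, 0.3282]
eef_rot: [-0.003, 1.0, 0.002, -0.0]
ft_force: [-0.4, 0.6, -1.2]
finger_gap: 0.0171
gripper_force: 45.0
```

```bash
python3 - <<'E'
from h import *
np.set_printoptions(precision=4,suppress=True)
o=sensors.get_obs();print(o['tool_pos'],o['ft_force'])
p=imaging.camera('side');P=cloud(p).reshape(-1,3)
print('sleeve top');
for z0,z1,x,y in((.118,.132,.492,-.164),(.11,.124,.478,.06),(.18,.2,.478,.06),(.2,.22,.478,.06),(.22,.24,.478,.06)):
    S=P[(P[:,2]>z0)&(P[:,2]<z1)&(abs(P[:,0]-x)<.035)&(abs(P[:,1]-y)<.035)]
    if len(S)>5: print(z0,len(S),(S.min(0)+S.max(0))/2,np.ptp(S,axis=0),S.min(0),S.max(0))
E
```

```text
[0.4763 0.0665 0.3282] [-0.3884  0.6484 -1.2209]
sleeve top
0.118 175 [ 0.4918 -0.1642  0.1231] [0.0431 0.0418 0.01  ] [ 0.4702 -0.1851  0.1181] [ 0.5133 -0.1432  0.1281]
0.11 316 [0.4783 0.0568 0.1169] [0.0477 0.049  0.0138] [0.4545 0.0323 0.11  ] [0.5022 0.0813 0.1238]
0.18 70 [0.4792 0.0639 0.1902] [0.0206 0.0195 0.0193] [0.4689 0.0541 0.1806] [0.4895 0.0737 0.1999]
0.2 107 [0.4791 0.0621 0.2101] [0.0203 0.0208 0.0193] [0.469  0.0517 0.2004] [0.4893 0.0724 0.2197]
0.22 110 [0.4792 0.0621 0.23  ] [0.0207 0.017  0.0194] [0.4689 0.0536 0.2204] [0.4895 0.0706 0.2397]
```

{"method": "apply_moves", "body": {
  "plan": [
    [[0.01,-0.001,-0.003,0.0,0],[0.01,-0.001,-0.003,0.02,0],[0.01,-0.001,-0.003,0.05,0],[0.01,-0.001,-0.003,0.08,0],[0.01,-0.001,-0.003,0.11,0],[0.01,-0.001,-0.003,0.135,0],[0.01,-0.001,-0.003,0.155,0],[0.01,-0.001,-0.003,0.158,0]]
  ]
}}

```text
t: 11.12
tool_pos: [0.477, 0.0561, 0.1676]
eef_rot: [0.001, 1.0, -0.0, -0.002]
ft_force: [-0.6, -0.9, -0.7]
finger_gap: 0.017
gripper_force: 45.0
```

{"method": "apply_moves", "body": {
  "plan": [
    [[0.01,0,0,0,0],[0.01,0,0,0,0],[0.01,0,0,0,0]]
  ]
}}

```text
t: 11.37
tool_pos: [0.479, 0.0573, 0.1716]
eef_rot: [0.001, 1.0, -0.0, 0.001]
ft_force: [0.0, 0.9, -1.3]
finger_gap: 0.0172
gripper_force: 45.0
```

Now open, rise straight up, and look at the brush.

{"method": "apply_moves", "body": {
  "plan": [
    [[0.055,0,0,0,0],[0.055,0,0,0,0],[0.055,0,0,0,0],[0.055,0,0,0,0],[0.055,0,0,0,0],[0.055,0,0,0,0],[0.055,0,0,0,0],[0.055,0,0,0,0]]
  ]
}}

```text
t: 12.03
tool_pos: [0.4783, 0.0581, 0.1705]
eef_rot: [0.0, 1.0, -0.0, -0.0]
ft_force: [0.8, -0.3, 0.5]
finger_gap: 0.0538
gripper_force: 0.0
```

{"method": "apply_moves", "body": {
  "plan": [
    [[0.055,0,0,-0.01,0],[0.055,0,0,-0.04,0],[0.055,0,0,-0.08,0],[0.055,0,0,-0.12,0],[0.055,0,0,-0.12,0]]
  ]
}}

```text
t: 12.45
tool_pos: [0.4822, 0.0579, 0.3005]
eef_rot: [-0.0, 1.0, -0.0, 0.007]
ft_force: [1.4, 0.5, 1.4]
finger_gap: 0.0548
gripper_force: 0.0
```

{"method": "apply_moves", "body": {
  "plan": [
    [[0.055,0.06,-0.03,0,0],[0.055,0.1,-0.06,0,0],[0.055,0.1,-0.1,0,0],[0.055,0.1,-0.14,0,0],[0.055,0.1,-0.18,0,0],[0.055,0.1,-0.22,0,0],[0.055,0.1,-0.22,0,0]]
  ]
}}

```text
t: 13.03
tool_pos: [0.3776, -0.1662, 0.2915]
eef_rot: [0.002, 1.0, -0.001, 0.001]
ft_force: [-0.7, -0.5, -0.3]
finger_gap: 0.0551
gripper_force: 0.0
```

```bash
python3 - <<'E'
from h import *
np.set_printoptions(precision=4,suppress=True)
o=sensors.get_obs();print(o['t'],o['tool_pos'],o['joints'],o['finger_gap'])
for c in('side','top'):
    p=imaging.camera(c);save(p,c+'4.png');C=cloud(p);np.save(c+'4.npy',C);P=C.reshape(-1,3)
    for n,z0,z1,x,y in(('sl',.115,.135,.492,-.164),('sh',.08,.1,.487,-.083),('guard',.11,.136,.478,.06),('hand',.15,.2,.478,.06),('htop',.2,.23,.478,.06),('head',.11,.17,.495,-.27)):
        S=P[(P[:,2]>z0)&(P[:,2]<z1)&(abs(P[:,0]-x)<.04)&(abs(P[:,1]-y)<.035)]
        if len(S)>5: print(c,n,len(S),(S.min(0)+S.max(0))/2,np.ptp(S,axis=0),S.min(0),S.max(0))
    for t in('lens','camera_stand'):
        for r in imaging.landmark_of(p,t)[:2]:print(t,r['centre'],r['confidence'])
a=cv2.imread('pics/top4.png')[195:275,400:500];b=cv2.imread('pics/side4.png')[300:390,190:270]
w=np.zeros((600,800,3),np.uint8);a=cv2.resize(a,None,fx=4.5,fy=4.5,interpolation=2);b=cv2.resize(b,None,fx=4,fy=4,interpolation=2);w[:360,:450]=a;w[:360,460:780]=b
k=cv2.resize(cv2.imread('pics/top4.png')[205:285,180:400],None,fx=2.8,fy=2.8);w[370:594,:616]=k
cv2.imwrite('pics/w4.png',w)
E
```

```text
13.0333 [ 0.3776 -0.1662  0.2915] [-0.6049 -0.3484  1.9656 -0.0018  1.5216 -2.1722] 0.05511793058754499
side sl 212 [ 0.4921 -0.1645  0.1219] [0.042  0.0422 0.0137] [ 0.4712 -0.1856  0.1151] [ 0.5131 -0.1434  0.1288]
side sh 248 [ 0.4868 -0.0847  0.0893] [0.0419 0.0421 0.0186] [ 0.4659 -0.1057  0.08  ] [ 0.5078 -0.0637  0.0986]
side guard 465 [0.4793 0.0559 0.123 ] [0.0479 0.049  0.0259] [0.4553 0.0314 0.11  ] [0.5032 0.0804 0.1359]
side hand 185 [0.4819 0.0537 0.1751] [0.0161 0.0145 0.0498] [0.4738 0.0465 0.1502] [0.49   0.0609 0.2   ]
side htop 116 [0.4803 0.0559 0.2076] [0.0174 0.0176 0.0148] [0.4716 0.0471 0.2002] [0.489  0.0647 0.215 ]
side head 525 [ 0.4874 -0.2712  0.1308] [0.0376 0.056  0.036 ] [ 0.4686 -0.2992  0.1128] [ 0.5062 -0.2432  0.1489]
lens [232.4, 338.6] 0.78
camera_stand [268.1, 285.0] 0.53
top sl 135 [ 0.4909 -0.1613  0.1228] [0.0408 0.0416 0.0151] [ 0.4705 -0.1821  0.1152] [ 0.5113 -0.1405  0.1303]
top sh 107 [ 0.4858 -0.0814  0.0903] [0.0405 0.0386 0.019 ] [ 0.4655 -0.1007  0.0808] [ 0.506  -0.0621  0.0998]
top guard 476 [0.4779 0.0599 0.1229] [0.0473 0.0482 0.0257] [0.4542 0.0358 0.11  ] [0.5015 0.084  0.1357]
top hand 48 [0.4789 0.0553 0.1766] [0.0165 0.011  0.0458] [0.4706 0.0498 0.1537] [0.4871 0.0608 0.1995]
top htop 117 [0.48   0.059  0.2081] [0.017  0.0182 0.0153] [0.4715 0.0499 0.2004] [0.4885 0.0681 0.2158]
top head 967 [ 0.4984 -0.2725  0.1303] [0.0598 0.0623 0.04  ] [ 0.4685 -0.3037  0.1103] [ 0.5283 -0.2413  0.1503]
lens [447.8, 236.3] 0.7
camera_stand [439.9, 228.6] 0.56
camera_stand [262.8, 245.9] 0.2
```

View pics/w4.png

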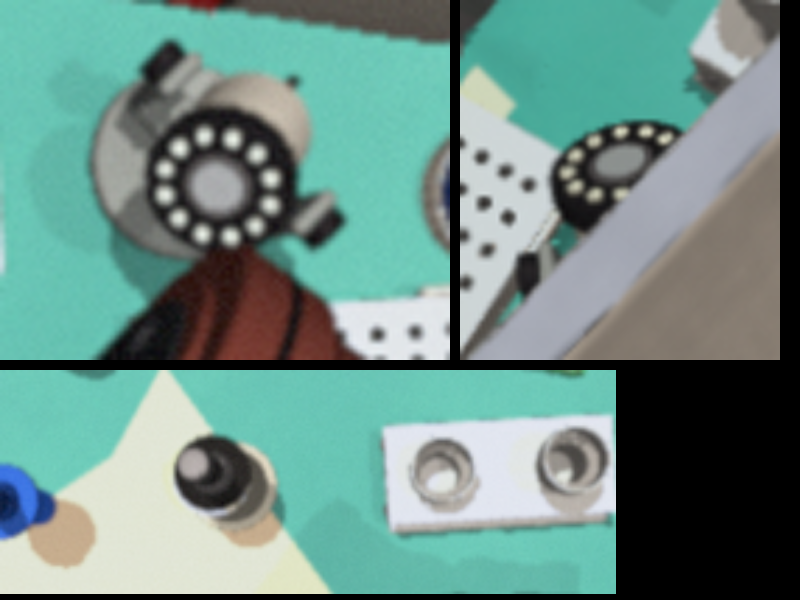

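The upper left crop shows the lens glass at top-view pixel (448,236), facing down-left. The lower crop shows the brush standing in its pot again. Next I fit the lens ring plane.

```bash
cat > lens.py <<'E'
from h import *
def fit(p,uv,o=None,r=18):
    C=cloud(p,o);v,u=np.mgrid[0:480,0:640];m=(np.hypot(u-uv[0],v-uv[1])<r)&(C[...,2]>.09)&(C[...,2]<.17)
    S=C[m];best=None;rng=np.random.default_rng(0)
    for i in range(400):
        a=S[rng.choice(len(S),3,False)];n=np.cross(a[1]-a[0],a[2]-a[0])
        if np.linalg.norm(n)<1e-5: continue
        n/=np.linalg.norm(n);k=abs((S-a[0])@n)<.002
        if best is None or k.sum()>best.sum():best=k
    Q=S[best];c=Q.mean(0);n=np.linalg.svd(Q-c,full_matrices=False)[2][2];n*=np.sign(n[2])
    # disc centre = centre of min enclosing circle in plane
    e=np.linalg.svd(Q-c,full_matrices=False)[2][:2];(a,b),rad=cv2.minEnclosingCircle(((Q-c)@e.T).astype(np.float32))
    return len(Q),len(S),c,c+a*e[0]+b*e[1],rad,n
E
python3 - <<'E'
from lens import *
np.set_printoptions(precision=4,suppress=True)
p=imaging.camera('top')
for r in(12,15,18):
    k,s,c,m,rad,n=fit(p,(448.2,236.1),r=r)
    print(k,s,'mean',c,'circ',m,rad,'n',n,'tilt',np.degrees(np.arccos(n[2])),'yaw',np.degrees(np.arctan2(n[1],n[0])))
C=cloud(p);print('glass',C[236,448],at(p,(448.2,236.1),z=.14))
p=imaging.camera('side')
for r in(10,14):
    k,s,c,m,rad,n=fit(p,(231,340),r=r);print('side',k,s,'mean',c,'circ',m,rad,n,np.degrees(np.arccos(n[2])),np.degrees(np.arctan2(n[1],n[0])))
E
```

```text
382 451 mean [ 0.4916 -0.2666  0.1314] circ [ 0.4911 -0.2669  0.1313] 0.022197607904672623 n [-0.4112  0.4285  0.8046] tilt 36.43204717150052 yaw 133.82100137333717
578 677 mean [ 0.4924 -0.2667  0.132 ] circ [ 0.4922 -0.2653  0.1311] 0.027790293097496033 n [-0.4283  0.421   0.7996] tilt 36.91147515591838 yaw 135.487497543132
689 872 mean [ 0.4934 -0.2666  0.1324] circ [ 0.4929 -0.2668  0.1322] 0.02955559641122818 n [-0.4322  0.4263  0.7947] tilt 37.37359469519802 yaw 135.3941939298038
glass [ 0.4916 -0.2659  0.1332] [ 0.4909 -0.2644  0.14  ]
side 246 256 mean [ 0.4918 -0.2664  0.1294] circ [ 0.4894 -0.2688  0.1295] 0.025697696954011917 [-0.4365  0.4472  0.7807] 38.679193646624675 134.30641359276453
side 367 382 mean [ 0.4906 -0.2677  0.1294] circ [ 0.4916 -0.2699  0.1313] 0.029491331428289413 [-0.4479  0.4408  0.7779] 38.93272128763303 135.46103673035032
```

{"method": "apply_moves", "body": {
  "plan": [
    [[0.06,-0.04,0,0,0],[0.06,-0.08,0,0,0],[0.06,-0.113,0,0,0],[0.06,-0.113,0,0,0],[0.06,-0.113,0,0,0],[0.06,-0.113,0,0,0]]
  ]
}}

```text
t: 13.93
tool_pos: [0.491, -0.1609, 0.2902]
eef_rot: [-0.001, 1.0, 0.0, -0.001]
ft_force: [0.1, 1.2, 0.3]
finger_gap: 0.0603
gripper_force: 0.0
```

```bash
python3 - <<'E'
from h import *
np.set_printoptions(precision=4,suppress=True)
o=sensors.get_obs();p=imaging.camera('wrist');print(o['tool_pos'],R.from_quat(o['eef_rot']).as_matrix()[:2,1])
P=cloud(p,o).reshape(-1,3)
S=P[(P[:,2]>.112)&(P[:,2]<.135)&(abs(P[:,0]-.4915)<.035)&(abs(P[:,1]+.163)<.035)]
print(len(S),S.min(0),S.max(0),(S.min(0)+S.max(0))/2)
for i in range(3):
    imaging.camera('top');print(sensors.get_obs()['tool_pos'])
E
```

```text
[ 0.491  -0.1609  0.2902] [-0.0017  1.    ]
549 [ 0.4708 -0.1828  0.1121] [ 0.5118 -0.1417  0.128 ] [ 0.4913 -0.1623  0.12  ]
[ 0.4906 -0.1615  0.2909]
[ 0.4906 -0.1617  0.2911]
[ 0.4907 -0.1619  0.2913]
```

{"method": "apply_moves", "body": {
  "plan": [
    [[0.06,-0.001,-0.001,0.04,0],[0.06,-0.001,-0.001,0.08,0],[0.06,-0.001,-0.001,0.11,0],[0.06,-0.001,-0.001,0.14,0],[0.06,-0.001,-0.001,0.165,0],[0.06,-0.001,-0.001,0.182,0],[0.06,-0.001,-0.001,0.182,0],[0.06,-0.001,-0.001,0.182,0]]
  ]
}}

```text
t: 14.8
tool_pos: [0.4914, -0.1629, 0.1085]
eef_rot: [0.0, 1.0, 0.0, -0.001]
ft_force: [-0.6, 0.3, 1.1]
finger_gap: 0.0601
gripper_force: 0.0
```

{"method": "apply_moves", "body": {
  "plan": [
    [[0.03,0,0,0,0],[0.03,0,0,0,0],[0.03,0,0,0,0],[0.03,0,0,0,0],[0.03,0,0,0,0],[0.03,0,0,0,0],[0.03,0,0,0,0],[0.03,0,0,0,0]]
  ],
  "force": 15
}}

```text
t: 15.47
tool_pos: [0.4933, -0.1633, 0.11]
eef_rot: [0.0, 1.0, -0.0, 0.001]
ft_force: [-1.2, 1.5, 6.7]
finger_gap: 0.0418
gripper_force: 15.0
```

Gripped at 42 mm. I can't tilt the tool, so the sleeve has to pivot in the fingers. I'll lift until about 10 mm of the foot is left in the rack hole, then draw the collar toward the robot so the hole edge swings the foot out.

{"method": "apply_moves", "body": {
  "plan": [
    [[0.03,0,0,-0.01,0],[0.03,0,0,-0.02,0],[0.03,0,0,-0.03,0],[0.03,0,0,-0.034,0],[0.03,0,0,-0.034,0],[0.03,0,0,-0.034,0]]
  ]
}}

```text
t: 15.97
tool_pos: [0.4924, -0.1631, 0.1429]
eef_rot: [0.0, 1.0, -0.0, 0.0]
ft_force: [-0.2, 0.1, -2.3]
finger_gap: 0.0417
gripper_force: 15.0
```

```bash
python3 - <<'E'
from h import *
np.set_printoptions(precision=4,suppress=True)
o=sensors.get_obs();print(o['tool_pos'],o['ft_force'],o['finger_gap'],o['gripper_force'])
p=imaging.camera('side');P=cloud(p).reshape(-1,3)
S=P[(P[:,2]>.03)&(P[:,2]<.2)&(abs(P[:,0]-.4915)<.03)&(abs(P[:,1]+.163)<.03)]
h,e=np.histogram(S[:,2],bins=np.arange(.04,.2,.005));print(dict(zip(e[:-1].round(3),h)))
save(p,'side5.png');s=cv2.imread('pics/side5.png');cv2.imwrite('pics/s5.png',cv2.resize(s[200:340,200:340],None,fx=3.5,fy=3.5))
E
```

```text
[ 0.4924 -0.1631  0.1429] [-0.2153  0.1118 -2.2533] 0.041672658179516334 14.98848701485258
{np.float64(0.04): np.int64(1), np.float64(0.045): np.int64(32), np.float64(0.05): np.int64(46), np.float64(0.055): np.int64(1), np.float64(0.06): np.int64(4), np.float64(0.065): np.int64(2), np.float64(0.07): np.int64(4), np.float64(0.075): np.int64(2), np.float64(0.08): np.int64(3), np.float64(0.085): np.int64(7), np.float64(0.09): np.int64(14), np.float64(0.095): np.int64(12), np.float64(0.1): np.int64(10), np.float64(0.105): np.int64(9), np.float64(0.11): np.int64(6), np.float64(0.115): np.int64(9), np.float64(0.12): np.int64(18), np.float64(0.125): np.int64(19), np.float64(0.13): np.int64(24), np.float64(0.135): np.int64(13), np.float64(0.14): np.int64(12), np.float64(0.145): np.int64(15), np.float64(0.15): np.int64(13), np.float64(0.155): np.int64(24), np.float64(0.16): np.int64(5), np.float64(0.165): np.int64(7), np.float64(0.17): np.int64(10), np.float64(0.175): np.int64(7), np.float64(0.18): np.int64(3), np.float64(0.185): np.int64(1), np.float64(0.19): np.int64(0)}
```

View pics/s5.png

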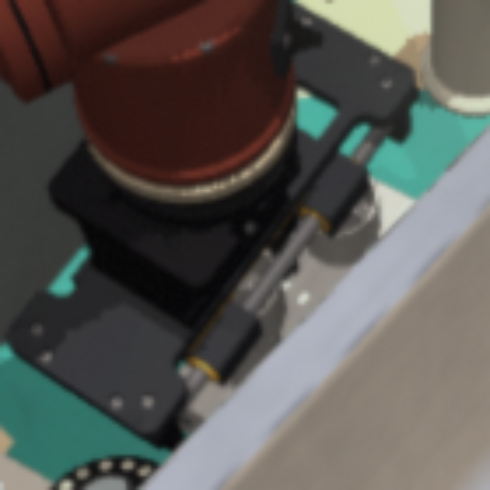

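The picture shows the gripper closed on the tall sleeve's collar at (250,300), lifted to about 0.16 m, with the short sleeve undisturbed at (350,215). Now the drag arc.

{"method": "apply_moves", "body": {
  "plan": [
    [[0.03,0.005,0,0,0],[0.03,0.01,0,-0.001,0],[0.03,0.015,0,-0.001,0],[0.03,0.019,0,-0.001,0],[0.03,0.019,0,-0.001,0]]
  ]
}}

```text
t: 16.43
tool_pos: [0.4723, -0.1629, 0.1433]
eef_rot: [0.0, 1.0, 0.0, -0.0]
ft_force: [0.7, 0.4, -1.8]
finger_gap: 0.0411
gripper_force: 14.9
```

{"method": "apply_moves", "body": {
  "plan": [
    [[0.03,0.004,0,0.001,0],[0.03,0.009,0,0.001,0],[0.03,0.013,0,0.002,0],[0.03,0.017,0,0.002,0],[0.03,0.017,0,0.002,0]]
  ]
}}

```text
t: 16.85
tool_pos: [0.4556, -0.1629, 0.1414]
eef_rot: [0.0, 1.0, 0.0, -0.0]
ft_force: [1.9, 1.3, -1.7]
finger_gap: 0.0409
gripper_force: 15.0
```

```bash
python3 - <<'E'
from h import *
np.set_printoptions(precision=4,suppress=True)
o=sensors.get_obs();print(o['tool_pos'],o['ft_force'],o['moment'],o['finger_gap'],o['gripper_force'])
ps={c:imaging.camera(c) for c in('side','wrist','top')}
for c in ps: save(ps[c],c+'6.png')
C=[cv2.imread('pics/side6.png')[200:340,200:340],cv2.imread('pics/wrist6.png')[180:380,180:460]]
w=np.zeros((400,800,3),np.uint8);w[:,:400]=cv2.resize(C[0],(400,400));w[:286,400:]=cv2.resize(C[1],(400,286));cv2.imwrite('pics/w6.png',w)
E
```

```text
[ 0.4556 -0.1629  0.1414] [ 1.8512  1.3069 -1.6846] [ 0.1578 -0.235   0.0114] 0.04085096561754558 14.997820842309864
```

View pics/w6.png

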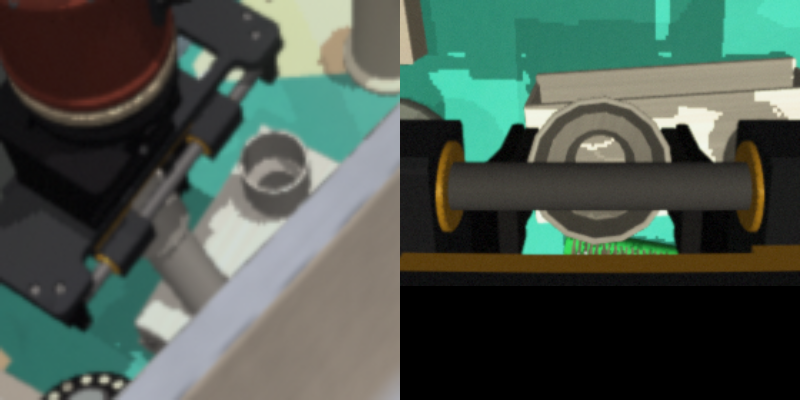

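The left view shows the tube leaning, its foot in the hole, and the collar pivoting between the pads as planned. I continue the arc to about 40°.

{"method": "apply_moves", "body": {
  "plan": [
    [[0.03,0.005,0,0.001,0],[0.03,0.01,0,0.003,0],[0.03,0.0166,0,0.005,0],[0.03,0.021,0,0.007,0],[0.03,0.026,0,0.009,0],[0.03,0.031,0,0.012,0],[0.03,0.031,0,0.012,0]]
  ]
}}

```text
t: 17.58
tool_pos: [0.4239, -0.1628, 0.1288]
eef_rot: [0.0, 1.0, 0.0, -0.001]
ft_force: [0.7, 0.1, -1.2]
finger_gap: 0.0409
gripper_force: 15.0
```

{"method": "apply_moves", "body": {
  "plan": [
    [[0.03,0,0,0,0],[0.03,0,0,0,0],[0.03,0,0,-0.012,0],[0.03,0,0,-0.03,0],[0.03,0,0,-0.07,0],[0.03,0,0,-0.11,0],[0.03,0,0,-0.14,0],[0.03,0,0,-0.14,0]]
  ],
  "force": 50
}}

```text
t: 18.25
tool_pos: [0.4282, -0.1647, 0.2771]
eef_rot: [-0.0, 1.0, -0.003, 0.005]
ft_force: [1.3, -0.8, -0.9]
finger_gap: 0.0404
gripper_force: 50.0
```

```bash
python3 - <<'E'
from h import *
np.set_printoptions(precision=4,suppress=True)
ps={c:imaging.camera(c) for c in('side','top')}
o=sensors.get_obs();print(o['tool_pos'],o['ft_force'],o['finger_gap'],o['gripper_force'])
x,y,z=o['tool_pos']
for c in ps:
    save(ps[c],c+'7.png');P=cloud(ps[c]);np.save(c+'7.npy',P);P=P.reshape(-1,3)
    S=P[(P[:,2]>.1)&(P[:,2]<z-.02)&(P[:,0]>x-.02)&(P[:,0]<x+.13)&(abs(P[:,1]-y)<.025)]
    for a in np.arange(.12,z,.012):
        T=S[(S[:,2]>a)&(S[:,2]<a+.012)]
        if len(T)>4:print(c,round(a,3),len(T),T.min(0),T.max(0))
s=cv2.imread('pics/side7.png');cv2.imwrite('pics/s7.png',cv2.resize(s[160:360,170:400],None,fx=2.6,fy=2.6))
E
```

```text
[ 0.4258 -0.1633  0.2707] [-0.3184 -0.5294 -2.4349] 0.04055409193690765 49.99991102515196
side 0.192 6 [ 0.4963 -0.1816  0.2004] [ 0.5019 -0.1795  0.2038]
side 0.204 143 [ 0.4832 -0.1816  0.2041] [ 0.5088 -0.1526  0.216 ]
side 0.216 204 [ 0.4724 -0.1816  0.2161] [ 0.5048 -0.1534  0.2279]
side 0.228 209 [ 0.462  -0.1816  0.228 ] [ 0.4924 -0.1534  0.2399]
side 0.24 193 [ 0.4531 -0.1816  0.24  ] [ 0.4833 -0.1534  0.2506]
top 0.192 9 [ 0.493  -0.1773  0.1999] [ 0.5054 -0.149   0.2036]
top 0.204 114 [ 0.483  -0.1766  0.2042] [ 0.5068 -0.148   0.2159]
top 0.216 108 [ 0.4733 -0.1727  0.2161] [ 0.4998 -0.1483  0.228 ]
top 0.228 86 [ 0.4698 -0.168   0.228 ] [ 0.4883 -0.1486  0.2399]
top 0.24 17 [ 0.4679 -0.1615  0.24  ] [ 0.477  -0.1514  0.2459]
```

View pics/s7.png

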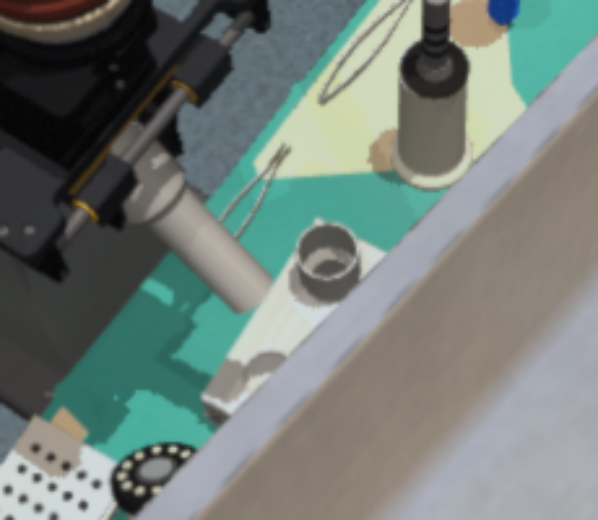

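The picture shows the sleeve free of the rack and leaning about 40°, held by its collar. The short sleeve (325,265) and brush (435,110) are both standing. Next I fit the sleeve's axis and foot and work out the final move.

```bash
cat > cyl.py <<'E'
from h import *
from scipy.optimize import least_squares
def fitcyl(S,a0,c0):
    """axis through c (at c0 level) with direction a, r=.015; foot = end of axis at lowest extent"""
    def f(q):
        a=np.r_[q[0],q[1],1];a/=np.linalg.norm(a);d=S-np.r_[q[2],q[3],c0[2]]
        return np.linalg.norm(d-np.outer(d@a,a),axis=1)-.015
    r=least_squares(f,[a0[0]/a0[2],a0[1]/a0[2],c0[0],c0[1]],loss='soft_l1',f_scale=.001)
    a=np.r_[r.x[:2],1];a/=np.linalg.norm(a);c=np.r_[r.x[2:],c0[2]];k=abs(r.fun)<.003
    t=np.sort((S[k]-c)@a);return a,c,c+a*np.percentile(t,1.0),np.median(abs(r.fun)),k.sum()
E
python3 - <<'E'
from cyl import *
np.set_printoptions(precision=4,suppress=True)
o=sensors.get_obs();x,y,z=t=o['tool_pos'];print(t)
D=[]
for c in('side','top'):
    P=np.load(c+'7.npy').reshape(-1,3)
    S=P[(P[:,2]>.18)&(P[:,2]<.245)&(P[:,0]>x+.02)&(P[:,0]<x+.13)&(abs(P[:,1]-y)<.03)]
    a,cc,ft,e,k=fitcyl(S,[-.64,0,.77],[.478,y,.222]);g=np.r_[t[:2],t[2]+.005]
    print(c,k,'a',a,'tilt',np.degrees(np.arccos(a[2])),'foot',ft,'foot-tcp',ft-t,'res',e,'grasp along axis',(g-ft)@a,'off',g-ft-((g-ft)@a)*a)
E
```

```text
[ 0.4258 -0.1633  0.2707]
side 652 a [-0.6855  0.0067  0.7281] tilt 43.27605922523112 foot [ 0.4978 -0.1665  0.2002] foot-tcp [ 0.072  -0.0031 -0.0704] res 0.000615451458670483 grasp along axis 0.1042746623463313 off [-0.0005  0.0024 -0.0005]
top 331 a [-0.6761  0.0012  0.7368] tilt 42.54313538291933 foot [ 0.4961 -0.1634  0.1965] foot-tcp [ 0.0702 -0.0001 -0.0741] res 0.0004417279447849892 grasp along axis 0.10580427361276411 off [ 0.0013 -0.0001  0.0012]
```

{"method": "apply_moves", "body": {
  "plan": [
    [[0.03,0,0,0,7],[0.03,0,0,0,14],[0.03,0,0,0,21],[0.03,0,0,0,28],[0.03,0,0,0,35],[0.03,0,0,0,42],[0.03,0,0,0,45],[0.03,0,0,0,45]]
  ]
}}

```text
t: 19.02
tool_pos: [0.4241, -0.1623, 0.2668]
eef_rot: [0.384, 0.923, 0.0, -0.002]
ft_force: [0.3, -0.6, -2.1]
finger_gap: 0.0403
gripper_force: 50.0
```

{"method": "apply_moves", "body": {
  "plan": [
    [[0.03,-0.004,-0.01,0,0],[0.03,-0.012,-0.026,0,0],[0.03,-0.012,-0.026,0.006,0],[0.03,-0.012,-0.026,0.014,0],[0.03,-0.012,-0.026,0.02,0],[0.03,-0.012,-0.026,0.02,0],[0.03,-0.012,-0.026,0.02,0]]
  ]
}}

```text
t: 19.6
tool_pos: [0.4149, -0.1892, 0.2485]
eef_rot: [0.382, 0.924, 0.0, -0.001]
ft_force: [0.4, 0.8, -1.2]
finger_gap: 0.0402
gripper_force: 50.0
```

```bash
python3 - <<'E'
from cyl import *
np.set_printoptions(precision=4,suppress=True)
ps={c:imaging.camera(c) for c in('side','top')};o=sensors.get_obs();x,y,z=t=o['tool_pos'];print(o['t'],t,R.from_quat(o['eef_rot']).as_matrix()[:,1],o['ft_force'],o['gripper_force'])
L=np.array([.492,-.2675,.1315]);n=np.array([-.4305,.4305,.7934]);n/=np.linalg.norm(n)
for c in ps:
    save(ps[c],c+'8.png');P=cloud(ps[c]).reshape(-1,3)
    d=P-(L+.06*n);s=d@n;r=np.linalg.norm(d-np.outer(s,n),axis=1)
    S=P[(s>-.025)&(s<.07)&(r<.028)]
    if len(S)<20: print(c,len(S));continue
    a,cc,ft,e,k=fitcyl(S,n,L+.09*n)
    v=ft-L;print(c,k,'tilt',np.degrees(np.arccos(a[2])),'ang',np.arccos(a@n),'foot',ft,'out',v@n,'lat',v-(v@n)*n,'res',e)
    for nm,X,Y,z0,z1 in(('short',.487,-.083,.08,.1),('brush top',.479,.058,.19,.23)):
        Q=P[(abs(P[:,0]-X)<.03)&(abs(P[:,1]-Y)<.03)&(P[:,2]>z0)&(P[:,2]<z1)]
        if len(Q):print(c,nm,len(Q),(Q.min(0)+Q.max(0))/2,Q[:,2].max())
w=np.zeros((470,800,3),np.uint8)
w[:,:395]=cv2.resize(cv2.imread('pics/side8.png')[170:390,150:335],(395,470));w[:,405:]=cv2.resize(cv2.imread('pics/top8.png')[150:300,360:486],(395,470));cv2.imwrite('pics/w8.png',w)
E
```

```text
19.7 [ 0.4155 -0.1895  0.2495] [0.7067 0.7075 0.    ] [-0.2231  0.3805 -2.1337] 49.99981677839969
side 945 tilt 42.233314151091555 ang 0.08266663660818309 foot [ 0.4632 -0.2382  0.1714] out 0.05668483034539928 lat [-0.0044  0.0049 -0.0051] res 0.0006568926290433895
side short 246 [ 0.4867 -0.0847  0.0898] 0.09934165515212101
side brush top 153 [0.4807 0.0561 0.2029] 0.21453612653622034
top 0
```

View pics/w8.png

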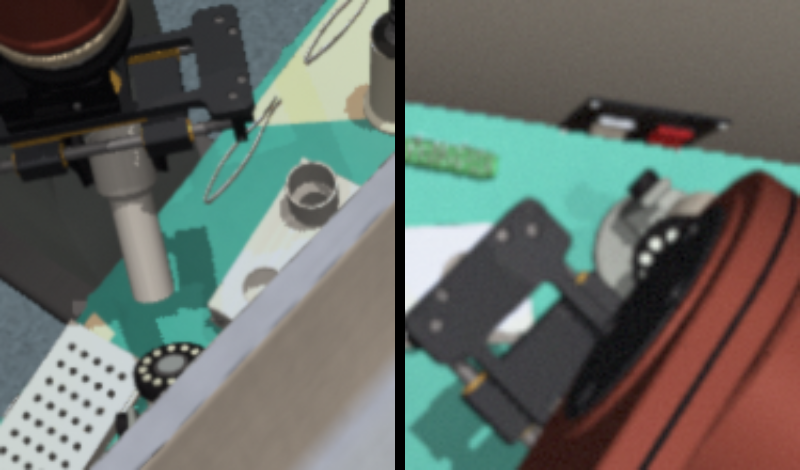

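The left view shows the sleeve's foot at (153,300), ahead of the lens at (172,362) and clear of it, leaning the same way. The foot is 57 mm out and about 8 mm off to the side, so one small correction follows.

{"method": "apply_moves", "body": {
  "plan": [
    [[0.03,-0.003,0,-0.002,0],[0.03,-0.006,-0.001,-0.005,0],[0.03,-0.006,-0.001,-0.005,0],[0.03,-0.006,-0.001,-0.005,0],[0.03,-0.006,-0.001,-0.005,0],[0.03,-0.006,-0.001,-0.005,0],[0.03,-0.006,-0.001,-0.005,0],[0.03,-0.006,-0.001,-0.005,0]]
  ]
}}

```text
t: 20.37
tool_pos: [0.4188, -0.1947, 0.2544]
eef_rot: [0.383, 0.924, 0.0, -0.0]
ft_force: [0.3, 0.6, -2.6]
finger_gap: 0.0404
gripper_force: 50.0
```

```bash
python3 - <<'E'
from cyl import *
from lens import fit
np.set_printoptions(precision=4,suppress=True)
p=imaging.camera('side');o=sensors.get_obs();print(o['t'],o['tool_pos'],o['qd'],o['gripper_force'])
k,s,c,L,rad,n=fit(p,(231,340),r=14);print('lens now',k,s,L,rad,n)
for L,n in((np.array([.492,-.2675,.1315]),np.array([-.4305,.4305,.7934])),(np.array([.4905,-.2685,.1305]),np.array([-.441,.441,.78]))):
    n=n/np.linalg.norm(n);P=cloud(p).reshape(-1,3);d=P-(L+.06*n);s=d@n;r=np.linalg.norm(d-np.outer(s,n),axis=1)
    S=P[(s>-.025)&(s<.07)&(r<.028)];a,cc,ft,e,k=fitcyl(S,n,L+.09*n)
    v=ft-L;print(k,'ang',np.arccos(a@n),'foot',ft,'out',v@n,'lat',v-(v@n)*n,np.linalg.norm(v-(v@n)*n))
E
```

```text
20.4167 [ 0.4188 -0.1947  0.2545] [ 0.001   0.0004  0.0012 -0.     -0.0008 -0.0008] 49.999773066010675
lens now 369 384 [ 0.4925 -0.2689  0.1311] 0.02915830723941326 [-0.4405  0.4362  0.7847]
953 ang 0.08876876518707666 foot [ 0.4675 -0.2441  0.1772] out 0.05693273137843295 lat [-0.     -0.0011  0.0006] 0.0012478448038762318
950 ang 0.06904671520872026 foot [ 0.4675 -0.2441  0.1772] out 0.05745311528705087 lat [ 0.0023 -0.001   0.0019] 0.003149148370899661
```

Foot 57 mm out, 1–3 mm off the line of sight, axis 0.07–0.09 rad off it, and the arm is still. I'm handing in.

```bash
python3 -c "
from cell import ticket;print(ticket.hand_in())"
```

```text
the job is handed in; nothing more can be done
None
```

I scrubbed the tall sleeve with two down strokes, stood the brush back in its pot, and handed the job in with the sleeve held still about 57 mm in front of the lens, 1–3 mm off the line of sight and 0.07–0.09 rad off its axis; the hand-in gave back no verdict.

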